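# Seat the plug-in module and hold the recessed reset of a board test fixture

### The arm

A 6-joint arm with a two-finger parallel gripper is mounted at the origin on the work surface. World frame = base frame: x ahead of the robot, y to its left, z up, the work surface at z = 0. Lengths are in m, angles in degrees, forces in N, time in s.
With the tool pointing down it reaches from about 0.35 to 0.8 m from the base axis. Payload 7.3 kg.
Tool frame: the origin (TCP) lies at the centre of the arm's flange, where the gripper is bolted on; the fingertips stand 173 mm ahead of it and the grasp point (between the pads) lies 155 mm ahead of it; z points along the fingers, y is the direction in which the jaws open and shut (so a half turn about z gives the same grasp; the last joint's range is limited). The gripper opens to 85 mm and grips with 20 to 120 N. Pads are 22 mm wide; open, the fingers measure 114 mm over their backs; the gripper's body (76 mm by 85 mm) begins 54 mm behind the grasp point. The pads swing forward as they close: fully open they stand 13 mm farther back than shut.
Start: joints at [57.869, 19.595, 87.324, -0, 73.075, -8.365], TCP at [0.212, 0.48, 0.405] pointing down, gripper open.
Joint ranges: [-145.02, 145.02], [-44.19, 115.74], [2.07, 154.8], [-57.11, 237.11], [16.16, 152.29], [-177.93, 177.93]. Speed limits (degrees/s): [147.25, 147.25, 180, 180, 180, 180].

### API

Orientations are given as [roll, pitch, yaw] about the fixed x, y, z axes, in that order (R = Rz(yaw) Ry(pitch) Rx(roll)).
In Python, from station import ctrl gives the robot as it stands.
- The arm moves only by the tool arm_command, never from a script. Its argument "targets" is a list of rows, each an object of numbers: "tx", "ty", "tz": the shift along the world's x, y, z in mm; "ax", "ay", "az": the turn, a rotation vector about the world's x, y, z in degrees; "jaw": the finger opening in mm, from 0 to 85.4. In form: [{"tx": .., "ty": .., "tz": .., "ax": .., "ay": .., "az": .., "jaw": ..}, ...]. A call has 1 to 10 rows; each row is the pose to reach, as a shift and turn from the pose measured when the call began; what a row does not reach only later rows make up. A row lasts 1/12 s, in which the tool goes at most 41.7 mm and 7.16 degrees, less where a joint would pass 70% of its speed; a pose out of reach is approached as far as the arm can. A call with a gripper value outside its range is refused whole. The fingers move at their own pace and stop on an object; the grip force is fixed at half the most. Time passes only in rows, so rows that repeat a pose let the fingers close. It gives the time, the measured TCP pose, the force and the opening at its end, in the units of the state.
- ctrl.observe(): the state, without advancing time (a new reading comes with each control period).
- ctrl.read_camera(name): name is "scene" or "top" or "wrist"; returns (picture, depth): 480x640x3 uint8, red, green, blue; 480x640 float32, m along the optical axis (not along the pixel's ray), 0 where there is no reading.
- ctrl.get_calibration(name): a dict with "camera_matrix" (3x3 intrinsics, pixels), "R" (3x3) and "t" (3): a world point X has camera coordinates R X + t. Camera axes: x right, y down, z forward; pixel columns grow to the right and rows downward; lengths in m; the calibration is good to about 2 mm. A picture is of the moment at which its call begins: read the wrist's pose just before it. get_calibration takes no time and is no camera call; for the wrist camera it gives the pose at the moment of the call.
- ctrl.hand_in(): hands the job in, once; it reports no verdict.
The state is a dict: "time_s": time; "q": joint angles; "dq": joint speeds; "joint_torque": joint torques, N m; "position": TCP position; "ee_rot": TCP orientation; "contact_force": force on the tool from outside, world axes, zero at the start; "moment": the same for the moment, N m; "gripper_width": finger opening in m.
Only numpy, scipy, OpenCV 4.12 (cv2) and the standard library are available. Lean on these libraries where they do the work, as an engineer would, in place of code of your own. Each camera call takes 0.05 s, during which the arm holds its last target. There are 200 camera calls.

### The job

Load the board test fixture: put the blue plug-in module into the rectangular recess of the black fixture and press it down until its blue body is flush with the deck, and leave it seated there. Then take the yellow-handled stylus from its stand, reach it through the red-framed hole and hold the recessed reset button well down with it: finish like that, the gripper still holding the stylus and the stylus still pressing the button. Do not press the button in the blue-framed hole, and leave the other things on the table where they are.

Things in the scene. Friction and masses are not known exactly. Their poses are not given: they have to be found in the camera images.
- fixture: black test fixture, fixed to the table, 170 (its x) x 220 (its y) x 60 high; origin at the centre of its underside, z up. Its flat deck is 60 above the table. Its yaw lies within about 20 degrees of the world's. Only flat decoration under 3 high lies on the deck
- recess (a point): centre of the mouth of the rectangular recess, at deck height (60), at fixture (0, +55, 60); axes as the fixture's. The recess is 53 (fixture x) x 39 (fixture y), straight-walled with a 1.5 chamfer. Its floor is the contact bed, an aluminium plate 16 below the deck at the start
- bed (a joint): contact bed, travel in m: 0 = up (16 mm below the deck), 0.006 = fully down on its stop (22 mm below the deck). Moves only when pushed with over about 5 N (not by the module's weight) and stays there. With the module on it: bed up = blue body 6 mm proud, bed down = flush
- module: blue loose module, about 70 g: body 50 (x) x 36 (y) x 22 high; black grip rib over its middle, 12 (x) x 36 (y) x 26 high (48 in all). Origin at the centre of the underside, z up. Fits the recess with its x along the fixture's x, either way round, 1.5 play each side. Starts upright on the table left or right of the fixture, the stand on the other side
- stand: grey fixed stylus stand, 60 x 60 x 62 high, with a vertical 10 hole through its middle in which the stylus stands; origin at the centre of its underside
- stylus: reset stylus, loose, about 35 g, standing upright in the stand: white rod 6 diameter, 55 long, below a yellow round handle 18 diameter, 60 long (total 115). Origin at the rod's tip (lower end), z along the stylus towards the handle. In the stand the handle spans 62 to 122 above the table; draw it up 55 to free it
- stylus_tip (a point): lower end of the stylus rod, the same point as the stylus origin
- reset_hole (a point): centre of the mouth of the round red-framed hole, at deck height (60), at fixture (-42, -60, 60): 16 diameter, vertical. The red reset button lies 22 below the deck in it. Fingers do not fit in; the stylus rod does, with 5 play all round
- reset_button (a joint): recessed red reset button (13.6 diameter), travel in m: 0 = up (22 mm below the deck), 0.008 = fully down (30 mm below the deck). Spring: about 1.2 N to start, 4.4 N fully down; it springs back when let go. It counts as held down beyond half its travel
- other_hole (a point): centre of the blue-framed hole, at fixture (+42, -60, 60), otherwise like the red-framed one; not to be used
- other_button (a joint): blue button in the blue-framed hole, 0 = up, 0.008 = down; must stay up
- spare: spare module: same shape as the module but grey, standing left of the fixture; origin at the centre of its underside. A bystander
- screwdriver: a loose screwdriver lying beyond the fixture. A bystander
- meter: yellow hand multimeter, 150 x 75 x 32, lying at the left edge of the work area; origin at the centre of its underside. A bystander
- jar: small jar with white cap, 54 diameter, 70 high, right of the fixture. A bystander
- parts_tray: black divided tray 100 x 140 x 35 at the right edge of the work area. A bystander
Things that resemble listed ones, but are neither listed nor needed, are in the scene too. Leave any green or grey look-alike of the stylus alone.

How it is judged:
By the outcome, as a careful person would: the job done as asked, in the order asked, and still so for the second after the job is handed in, while the arm keeps its last pose, push and grip.
It also fails if it takes over 72 s, if anything falls off the work surface, if the arm or the gripper's body presses on something with over 40 N, if the wrist force passes 120 N, or if a joint passes its speed limit or range.

## Working session

There is one attempt and no reset: what is moved stays moved. The work goes in short steps, Python scripts to look and compute and a tool call to move; the robot and the scene stay as the last step left them, time stands still between calls to the robot, and variables do not carry over. Pictures are saved under pics/ and viewed, about 8 in all and at most 12, crops included, and the job is handed in when it is done.

Besides the shell and the picture viewer there is one more tool, called after "Call:" as name([rows], argument=value, ...), one row to a line, values as JSON. arm_command: Moves the arm, as the interface text tells. Its arguments: {"type":"object","properties":{"targets":{"type":"array","items":{"type":"object","properties":{"tx":{"type":"number"},"ty":{"type":"number"},"tz":{"type":"number"},"ax":{"type":"number"},"ay":{"type":"number"},"az":{"type":"number"},"jaw":{"type":"number"}}}}},"required":["targets"]}

```bash
mkdir -p pics
cat > h.py <<'E'
import numpy as np, cv2
from station import ctrl
def grab(n):
    c=ctrl.get_calibration(n); p,d=ctrl.read_camera(n); return p,d,c
def world(d,c):
    K=np.array(c["camera_matrix"]);R=np.array(c["R"]);t=np.array(c["t"])
    v,u=np.mgrid[:480,:640]
    P=np.stack([(u-K[0,2])/K[0,0]*d,(v-K[1,2])/K[1,1]*d,d],-1)
    W=(P-t)@R; W[d<=0]=np.nan
    return W
def save(n,p): cv2.imwrite("pics/"+n,cv2.cvtColor(p,cv2.COLOR_RGB2BGR))
E
python3 - <<'E'
from h import *
p,d,c=grab("top"); save("top0.png",p); np.savez("top0.npz",p=p,W=world(d,c))
print(c); print(ctrl.observe())
E
```

```text
{'camera_matrix': array([[617.3959291 ,   0.        , 331.42842839],
       [  0.        , 617.3959291 , 238.60137825],
       [  0.        ,   0.        ,   1.        ]]), 'R': array([[ 0.12726667, -0.99185671,  0.00484436],
       [-0.97154641, -0.12564125, -0.20077812],
       [ 0.19975177,  0.02084584, -0.97962477]]), 't': array([-0.06535108,  0.5670645 ,  1.49726065])}
{'time_s': 0.05, 'q': array([ 5.78690442e+01,  1.96343074e+01,  8.73787662e+01,  2.81935258e-03,
        7.30768711e+01, -8.36439230e+00]), 'dq': array([ 0.03643514, -0.11840483,  0.01733509, -0.01280223,  0.02666805,
       -0.08189648]), 'joint_torque': array([ 2.72484780e-03, -4.34865153e+01, -2.46791518e+01, -4.40301551e-05,
        4.31468288e-03,  1.25833221e-06]), 'position': array([0.21146453, 0.48035935, 0.4040357 ]), 'ee_rot': array([-1.79911404e+02, -1.57513897e-02,  1.56232602e+02]), 'contact_force': array([ 0.06845745,  0.60721828, -0.01068927]), 'moment': array([ 0.0092094 , -0.04549823,  0.014394  ]), 'gripper_width': 0.08544371840077394}
```

View pics/top0.png

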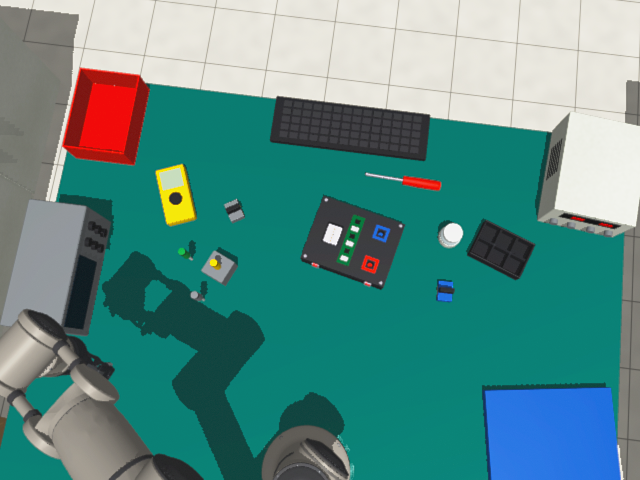

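Run:
```python
from h import *
z=np.load("top0.npz");p=z["p"].astype(int);W=z["W"]
def reg(u0,u1,v0,v1):
    m=np.zeros((480,640),bool);m[v0:v1,u0:u1]=1;return m
def rect(m,n):
    P=W[m][:,:2].astype(np.float32)*1000; r=cv2.minAreaRect(P); print(n,m.sum(),"rect",np.round(r[0],1),np.round(r[1],1),round(r[2],1),"med",np.round(np.median(W[m],0)*1000,1)); return r
Z=W[...,2]
rect(reg(295,410,190,295)&(Z>.052)&(Z<.068),"deck")
R,G,B=p[...,0],p[...,1],p[...,2]
f=reg(295,410,190,295)
rect(f&(R>200)&(G>200)&(B>200)&(Z<.056)&(Z>.03),"bed")
rect(f&(R>150)&(G<80)&(Z>.05)&reg(355,385,250,280),"red"); rect(f&(B>150)&(R<80)&(Z>.05)&reg(365,395,220,245),"blue")
rect(reg(430,460,275,305)&(Z>.012),"module all")
rect(reg(430,460,275,305)&(B>120)&(R<90)&(Z>.015)&(Z<.03),"mod body")
rect(reg(430,460,275,305)&(Z>.038),"mod rib")
rect(reg(198,242,245,288)&(Z>.055)&(Z<.068),"stand")
rect(reg(198,242,245,288)&(Z>.11),"stylus top")
rect(reg(198,242,245,288)&(R>150)&(B<90)&(Z>.07),"yellow")
rect(reg(220,248,195,225)&(Z>.038),"spare rib")
rect(reg(430,470,215,250)&(Z>.06),"jar")
for n in((175,195,240,262),(187,207,285,308)): rect(reg(*n)&(Z>.06),"look")
save("crop_a.png",cv2.resize(z["p"][190:310,290:470],None,fx=4,fy=4,interpolation=cv2.INTER_CUBIC))
save("crop_b.png",cv2.resize(z["p"][195:315,165:265],None,fx=5,fy=5,interpolation=cv2.INTER_CUBIC))
```

```text
deck 5374 rect [571.4 -45.6] [220.2 175.2] 77.4 med [568.6 -50.8  60.3]
bed 244 rect [584.9  -5.6] [65.9 47.8] 85.0 med [585.9   7.4  44.7]
red 153 rect [518.7 -95.6] [37.7 37.4] 77.0 med [518.1 -95.1  60.7]
blue 126 rect [ 600.5 -113.7] [35.8 36.9] 77.4 med [ 601.1 -114.1   61.6]
module all 307 rect [ 481.2 -294.3] [50.5 38.1] 3.1 med [ 478.2 -293.    24.3]
mod body 183 rect [ 481.3 -294.1] [50.5 35.7] 0.5 med [ 472.1 -293.6   22.2]
mod rib 80 rect [ 481.6 -294.6] [12.6 37.8] 0.9 med [ 480.6 -293.8   48.3]
stand 478 rect [464.1 279.1] [61.4 60.1] 66.8 med [461.6 276.6  61.8]
stylus top 50 rect [463.7 279.9] [17.3 16.8] 80.5 med [463.8 279.2 121.3]
yellow 58 rect [464.  279.7] [17.8 15.9] 8.2 med [460.9 278.5 120. ]
spare rib 78 rect [620.4 270.3] [14.3 35.3] 36.7 med [619.5 269.9  47.7]
jar 292 rect [ 623.4 -292.9] [46.9 47. ] 65.9 med [ 622.9 -291.5   70.3]
look 86 rect [481.7 362. ] [16.4 18.5] 6.4 med [480.7 357.7 108.8]
look 79 rect [383.  312.6] [17.  16.7] 50.8 med [381.7 309.9 110.6]
```

View pics/crop_a.png

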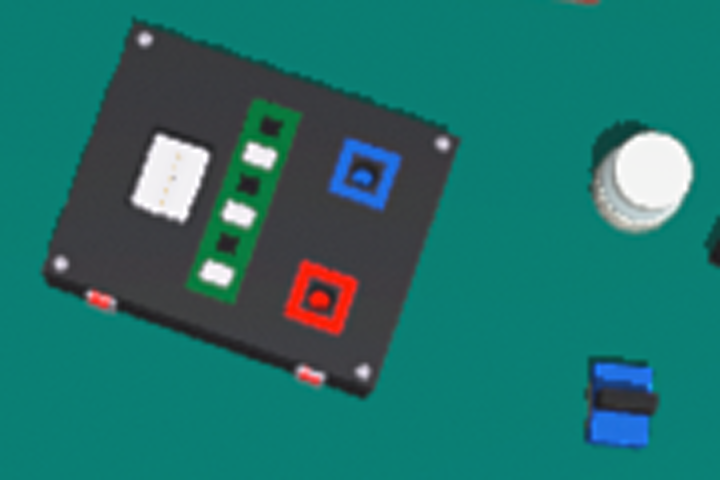

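View pics/crop_b.png

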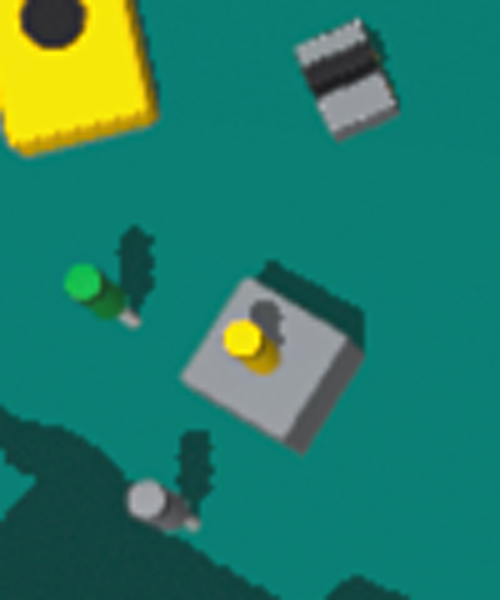

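Top image: the module, at (445,290), is the only blue ribbed block; its grey twin, at (234,210), is the spare. The yellow stylus is in the stand at (217,263); green (184,252) and grey (197,296) are look-alikes to leave alone. All the sizes and heights match (deck 60.3, bed 44.7, rib 48, stylus top 121).

Fixture yaw is -12.6°, recess at (584,8), red hole at (518,-95), module at (481,-294) with yaw ~0.

Call:
arm_command([
  {"tx":110,"ty":-190,"az":-66,"jaw":60},
  {"tx":218,"ty":-380,"az":-66,"jaw":60},
  {"tx":218,"ty":-380,"az":-66,"jaw":60},
  {"tx":218,"ty":-380,"az":-66,"jaw":60},
  {"tx":218,"ty":-380,"az":-66,"jaw":60},
  {"tx":218,"ty":-380,"az":-66,"jaw":60},
  {"tx":218,"ty":-380,"az":-66,"jaw":60},
  {"tx":218,"ty":-380,"az":-66,"jaw":60},
  {"tx":218,"ty":-380,"az":-66,"jaw":60},
  {"tx":218,"ty":-380,"az":-66,"jaw":60},
])

```text
schema error: expected keys tx, ty, tz, ax, ay, az, jaw
```

Call:
arm_command([
  {"tx":218,"ty":-380,"tz":0,"ax":0,"ay":0,"az":-66,"jaw":60},
  {"tx":218,"ty":-380,"tz":0,"ax":0,"ay":0,"az":-66,"jaw":60},
  {"tx":218,"ty":-380,"tz":0,"ax":0,"ay":0,"az":-66,"jaw":60},
  {"tx":218,"ty":-380,"tz":0,"ax":0,"ay":0,"az":-66,"jaw":60},
  {"tx":218,"ty":-380,"tz":0,"ax":0,"ay":0,"az":-66,"jaw":60},
  {"tx":218,"ty":-380,"tz":0,"ax":0,"ay":0,"az":-66,"jaw":60},
  {"tx":218,"ty":-380,"tz":0,"ax":0,"ay":0,"az":-66,"jaw":60},
  {"tx":218,"ty":-380,"tz":0,"ax":0,"ay":0,"az":-66,"jaw":60},
  {"tx":218,"ty":-380,"tz":0,"ax":0,"ay":0,"az":-66,"jaw":60},
  {"tx":218,"ty":-380,"tz":0,"ax":0,"ay":0,"az":-66,"jaw":60},
])

```text
time_s: 0.88
position: [0.4192, 0.117, 0.4039]
ee_rot: [-179.9, -0.0, 89.9]
contact_force: [1.0, 0.4, 1.2]
gripper_width: 0.06
```

Call:
arm_command([
  {"tx":62,"ty":-411,"tz":-60,"ax":0,"ay":0,"az":0,"jaw":60},
  {"tx":62,"ty":-411,"tz":-60,"ax":0,"ay":0,"az":0,"jaw":60},
  {"tx":62,"ty":-411,"tz":-60,"ax":0,"ay":0,"az":0,"jaw":60},
  {"tx":62,"ty":-411,"tz":-60,"ax":0,"ay":0,"az":0,"jaw":60},
  {"tx":62,"ty":-411,"tz":-60,"ax":0,"ay":0,"az":0,"jaw":60},
  {"tx":62,"ty":-411,"tz":-60,"ax":0,"ay":0,"az":0,"jaw":60},
  {"tx":62,"ty":-411,"tz":-60,"ax":0,"ay":0,"az":0,"jaw":60},
  {"tx":62,"ty":-411,"tz":-60,"ax":0,"ay":0,"az":0,"jaw":60},
  {"tx":62,"ty":-411,"tz":-60,"ax":0,"ay":0,"az":0,"jaw":60},
  {"tx":62,"ty":-411,"tz":-60,"ax":0,"ay":0,"az":0,"jaw":60},
])

```text
time_s: 1.72
position: [0.4801, -0.2909, 0.3438]
ee_rot: [-179.8, -0.1, 89.8]
contact_force: [0.8, 0.1, 0.7]
gripper_width: 0.0599
```

Call:
arm_command([
  {"tx":0,"ty":-2,"tz":0,"ax":0,"ay":0,"az":0,"jaw":60},
  {"tx":0,"ty":-2,"tz":0,"ax":0,"ay":0,"az":0,"jaw":60},
  {"tx":0,"ty":-2,"tz":0,"ax":0,"ay":0,"az":0,"jaw":60},
])

```text
time_s: 1.97
position: [0.4798, -0.2925, 0.3431]
ee_rot: [-179.8, -0.2, 89.8]
contact_force: [0.7, 0.1, 0.2]
gripper_width: 0.0598
```

Run:
```python
from h import *
s=ctrl.observe();print(s["position"],s["ee_rot"],s["dq"])
p,d,c=grab("wrist");W=world(d,c);Z=W[...,2];p=p.astype(int);R,G,B=p[...,0],p[...,1],p[...,2]
near=(np.hypot(W[...,0]-.481,W[...,1]+.294)<.045)
for n,m in(("top body",near&(B>100)&(R<90)&(Z>.015)&(Z<.03)),("rib",near&(Z>.044)&(Z<.052)),("all",near&(Z>.014)&(Z<.052))):
    if m.sum()<20: print(n,m.sum());continue
    r=cv2.minAreaRect(W[m][:,:2].astype(np.float32)*1000);print(n,m.sum(),r,np.median(W[m],0))
save("w1.png",p.astype(np.uint8))
```

```text
[ 0.47976316 -0.29251224  0.34306573] [-1.79753134e+02 -1.57519937e-01  8.97869715e+01] [ 1.66515988 -1.59370434  0.77844643 -0.05109618 -0.03639119  0.00395606]
top body 2182 ((477.1949768066406, -292.1072082519531), (49.471282958984375, 35.947513580322266), 1.117486596107483) [ 0.48388015 -0.29084163  0.02102363]
rib 826 ((477.5184631347656, -292.173095703125), (11.971962928771973, 35.9627685546875), 1.4051775932312012) [ 0.47726988 -0.29181512  0.04699039]
all 3105 ((477.2752685546875, -292.0988464355469), (49.616790771484375, 36.05950927734375), 0.9443650245666504) [ 0.47784497 -0.29062397  0.02141024]
```

View pics/w1.png

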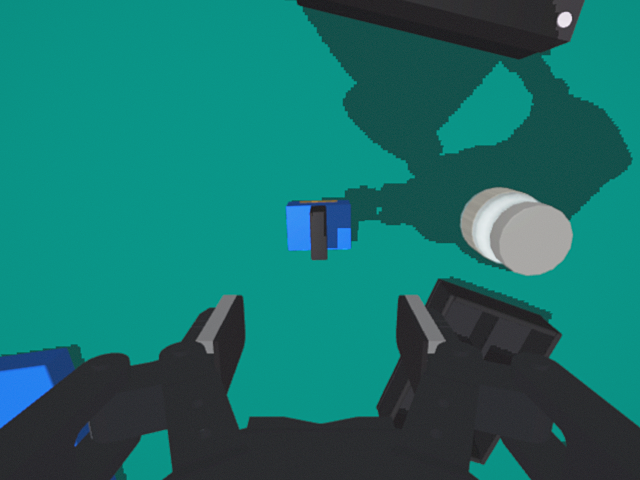

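Wrist view: the module is at (319,228) between the fingers, upright, and measures (477.3,-292.1) with yaw 1°, 4 mm off the top camera's value. The jaws will centre it.

Call:
arm_command([
  {"tx":-1,"ty":0,"tz":-40,"ax":0,"ay":0,"az":1,"jaw":45},
  {"tx":-1,"ty":0,"tz":-75,"ax":0,"ay":0,"az":1,"jaw":45},
  {"tx":-1,"ty":0,"tz":-105,"ax":0,"ay":0,"az":1,"jaw":45},
  {"tx":-1,"ty":0,"tz":-130,"ax":0,"ay":0,"az":1,"jaw":45},
  {"tx":-1,"ty":0,"tz":-142,"ax":0,"ay":0,"az":1,"jaw":45},
  {"tx":-1,"ty":0,"tz":-142,"ax":0,"ay":0,"az":1,"jaw":45},
  {"tx":-1,"ty":0,"tz":-142,"ax":0,"ay":0,"az":1,"jaw":45},
])

```text
time_s: 2.6
position: [0.4792, -0.2904, 0.2019]
ee_rot: [-179.8, -0.2, 91.0]
contact_force: [0.3, -0.7, 0.3]
gripper_width: 0.0451
```

Call:
arm_command([
  {"tx":0,"ty":0,"tz":0,"ax":0,"ay":0,"az":0,"jaw":0},
  {"tx":0,"ty":0,"tz":0,"ax":0,"ay":0,"az":0,"jaw":0},
  {"tx":0,"ty":0,"tz":0,"ax":0,"ay":0,"az":0,"jaw":0},
  {"tx":0,"ty":0,"tz":0,"ax":0,"ay":0,"az":0,"jaw":0},
  {"tx":0,"ty":0,"tz":0,"ax":0,"ay":0,"az":0,"jaw":0},
  {"tx":0,"ty":0,"tz":0,"ax":0,"ay":0,"az":0,"jaw":0},
  {"tx":0,"ty":0,"tz":0,"ax":0,"ay":0,"az":0,"jaw":0},
  {"tx":0,"ty":0,"tz":0,"ax":0,"ay":0,"az":0,"jaw":0},
])

```text
time_s: 3.27
position: [0.4797, -0.2904, 0.2036]
ee_rot: [-179.9, -0.1, 91.0]
contact_force: [0.8, 1.6, 6.4]
gripper_width: 0.0104
```

Call:
arm_command([
  {"tx":0,"ty":0,"tz":25,"ax":0,"ay":0,"az":0,"jaw":0},
  {"tx":0,"ty":0,"tz":55,"ax":0,"ay":0,"az":0,"jaw":0},
  {"tx":0,"ty":0,"tz":85,"ax":0,"ay":0,"az":0,"jaw":0},
  {"tx":0,"ty":0,"tz":110,"ax":0,"ay":0,"az":0,"jaw":0},
  {"tx":0,"ty":0,"tz":116,"ax":0,"ay":0,"az":0,"jaw":0},
  {"tx":0,"ty":0,"tz":116,"ax":0,"ay":0,"az":0,"jaw":0},
  {"tx":0,"ty":0,"tz":116,"ax":0,"ay":0,"az":0,"jaw":0},
])

```text
time_s: 3.85
position: [0.4793, -0.2902, 0.3191]
ee_rot: [-179.9, -0.1, 91.0]
contact_force: [-0.2, 1.0, -1.3]
gripper_width: 0.0104
```

Run:
```python
from h import *
s=ctrl.observe();print(s["position"],s["ee_rot"],s["contact_force"],s["gripper_width"])
p,d,c=grab("wrist");W=world(d,c);np.savez("w2.npz",p=p,W=W);save("w2.png",p)
p=p.astype(int);R,G,B=p[...,0],p[...,1],p[...,2]
m=(B>100)&(R<90)&(G<160)&(B>G+40)&(np.hypot(W[...,0]-.4797,W[...,1]+.2904)<.06)
print(m.sum(),np.median(W[m],0)); r=cv2.minAreaRect(W[m][:,:2].astype(np.float32)*1000);print(r)
```

```text
[ 0.4793382  -0.29020993  0.31906662] [-1.79869202e+02 -1.01032860e-01  9.09590014e+01] [-0.2428915   1.01123521 -1.2713628 ] 0.010424644201412188
4050 [ 0.47828458 -0.27833604  0.13619084]
((462.8984375, -287.9512634277344), (82.8663101196289, 28.183687210083008), 3.1508209705352783)
```

View pics/w2.png

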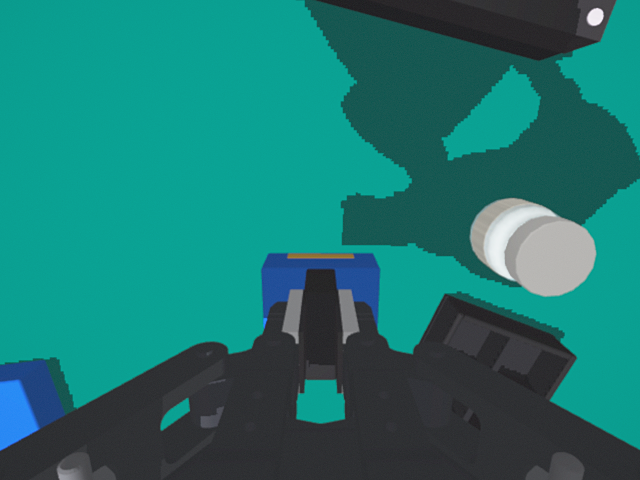

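Wrist view: the module is gripped squarely by its rib, with its body at (320,285). Next I stop short of the recess, so that the recess and the held module are in one view.

Call:
arm_command([
  {"tx":12,"ty":30,"tz":0,"ax":0,"ay":0,"az":-4,"jaw":0},
  {"tx":25,"ty":65,"tz":0,"ax":0,"ay":0,"az":-8,"jaw":0},
  {"tx":40,"ty":100,"tz":0,"ax":0,"ay":0,"az":-13.6,"jaw":0},
  {"tx":54,"ty":137,"tz":0,"ax":0,"ay":0,"az":-13.6,"jaw":0},
  {"tx":68,"ty":172,"tz":0,"ax":0,"ay":0,"az":-13.6,"jaw":0},
  {"tx":80,"ty":202,"tz":0,"ax":0,"ay":0,"az":-13.6,"jaw":0},
  {"tx":89,"ty":225,"tz":0,"ax":0,"ay":0,"az":-13.6,"jaw":0},
  {"tx":89,"ty":225,"tz":0,"ax":0,"ay":0,"az":-13.6,"jaw":0},
  {"tx":89,"ty":225,"tz":0,"ax":0,"ay":0,"az":-13.6,"jaw":0},
  {"tx":89,"ty":225,"tz":0,"ax":0,"ay":0,"az":-13.6,"jaw":0},
])

```text
time_s: 4.73
position: [0.5679, -0.0654, 0.3167]
ee_rot: [-179.6, -0.2, 77.4]
contact_force: [-0.2, -0.6, -1.0]
gripper_width: 0.0102
```

Run:
```python
from h import *
s=ctrl.observe();print(s["position"],s["ee_rot"],s["contact_force"],s["gripper_width"],s["dq"].round(2))
p,d,c=grab("wrist");W=world(d,c);np.savez("w3.npz",p=p,W=W,**{k:np.array(v) for k,v in c.items()});save("w3.png",p)
```

```text
[ 0.56787006 -0.06538426  0.31670912] [-1.79626558e+02 -1.54688994e-01  7.73716336e+01] [-0.18721877 -0.64063895 -1.03357436] 0.010238910758291196 [-1.19 -0.67 -0.15  0.04  0.03  0.08]
```

View pics/w3.png

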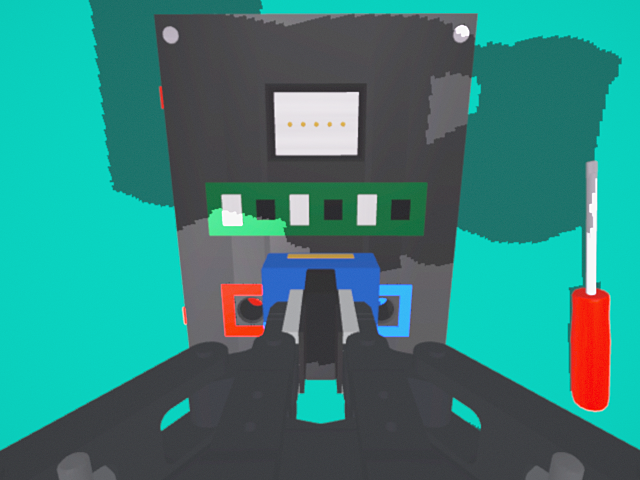

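Wrist view: the recess mouth spans about (266–366, 83–161) with white bed inside, red hole (250,309), blue hole (390,309), and held module at (320,270).

```bash
cat > rec.py <<'E'
from h import *
def ray(uv,c,z):
    K=np.array(c["camera_matrix"]);R=np.array(c["R"]);t=np.array(c["t"])
    C=-R.T@t; D=(np.c_[uv,np.ones(len(uv))]@np.linalg.inv(K).T)@R
    return C+D*((z-C[2])/D[:,2])[:,None]
E
python3 - <<'E'
from rec import *
z=np.load("w3.npz");W=z["W"];p=z["p"].astype(int);c=z;Z=W[...,2]
m=np.zeros((480,640),bool);m[60:180,245:390]=1
deck=np.nanmedian(Z[100:160,200:250]);print("deck z",deck, np.nanmedian(Z[60:160,380:420]))
b=m&(Z<deck-.003);b=cv2.morphologyEx(b.astype(np.uint8),cv2.MORPH_OPEN,np.ones((5,5)))
vs,us=np.nonzero(b)
h=cv2.convexHull(np.c_[us,vs].astype(np.float32))[:,0]
X=ray(h,c,deck)[:,:2].astype(np.float32)*1000
print("mouth",len(us),us.min(),us.max(),vs.min(),vs.max(),cv2.minAreaRect(X))
w=m&(p.min(-1)>200);r=W[w];print("bed",cv2.minAreaRect(r[:,:2].astype(np.float32)*1000),np.median(r,0))
# module
B=(p[...,2]>p[...,0]+60)&(p[...,2]>p[...,1]+40); B[:240]=0;B[300:]=0;B[:,:255]=0;B[:,385:]=0
B&=(Z>.1)
for v in range(250,300,4):
    u=np.nonzero(B[v])[0]
    if len(u): a,e=u[0],u[-1]; print(v,a,e,(W[v,a]*1000).round(1),(W[v,e]*1000).round(1),(W[v,(a+40 if v<266 else a+3)]*1000).round(1))
E
```

```text
deck z 0.05907051175856929 0.058972713265832935
mouth 6536 269 363 87 157 ((580.7450561523438, 9.392154693603516), (37.650367736816406, 52.10485076904297), 77.31156921386719)
bed ((580.624267578125, 9.43862533569336), (34.73958969116211, 49.4805793762207), 77.16780853271484) [nan nan nan]
254 268 373 [546.8 -44.2 115.5] [594.4 -55.2 114.1] [565.2 -47.5 118. ]
258 266 375 [546.7 -44.3 121.2] [594.5 -55.1 120.8] [564.4 -47.9 122.2]
262 264 376 [546.4 -44.6 125.8] [594.2 -54.7 127.2] [563.8 -47.8 127.6]
266 263 378 [547.2 -44.1 133.1] [594.4 -55.1 131.5] [548.5 -44.3 133.3]
270 262 379 [546.5 -45.6 133.6] [594.3 -55.9 134.2] [547.8 -45.8 133.9]
274 262 379 [546.2 -47.  134.5] [594.1 -58.1 133. ] [547.3 -47.5 133.7]
278 262 379 [545.6 -48.9 133.9] [593.8 -60.  132.9] [546.8 -49.3 133.5]
282 262 379 [545.2 -50.6 134. ] [593.3 -61.1 134.4] [546.7 -50.5 135.1]
286 263 379 [545.1 -52.4 134.1] [593.  -63.  134.2] [546.5 -52.6 134.4]
290 263 379 [544.5 -54.5 133.4] [592.8 -65.4 132.9] [545.8 -54.7 133.6]
294 263 378 [544.5 -55.5 135.4] [592.  -66.8 133.4] [545.4 -56.3 133.9]
298 263 378 [543.6 -57.9 133.7] [591.7 -68.7 133.3] [545.3 -57.5 135.4]
```

Call:
arm_command([
  {"tx":7,"ty":38,"tz":0,"ax":-0.15,"ay":-0.2,"az":0,"jaw":0},
  {"tx":14.5,"ty":76.5,"tz":0,"ax":-0.15,"ay":-0.2,"az":0,"jaw":0},
  {"tx":14.5,"ty":76.5,"tz":-15,"ax":-0.15,"ay":-0.2,"az":0,"jaw":0},
  {"tx":14.5,"ty":76.5,"tz":-32,"ax":-0.15,"ay":-0.2,"az":0,"jaw":0},
  {"tx":14.5,"ty":76.5,"tz":-44,"ax":-0.15,"ay":-0.2,"az":0,"jaw":0},
  {"tx":14.5,"ty":76.5,"tz":-44,"ax":-0.15,"ay":-0.2,"az":0,"jaw":0},
  {"tx":14.5,"ty":76.5,"tz":-44,"ax":-0.15,"ay":-0.2,"az":0,"jaw":0},
  {"tx":14.5,"ty":76.5,"tz":-44,"ax":-0.15,"ay":-0.2,"az":0,"jaw":0},
])

```text
time_s: 5.45
position: [0.5826, 0.0096, 0.2737]
ee_rot: [-179.9, -0.1, 77.2]
contact_force: [0.7, -0.3, -0.9]
gripper_width: 0.0109
```

Run:
```python
from h import *
s=ctrl.observe();print(s["position"],s["ee_rot"],s["contact_force"],s["gripper_width"],s["dq"].round(2))
p,d,c=grab("wrist");W=world(d,c);np.savez("w4.npz",p=p,W=W,**{k:np.array(v) for k,v in c.items()});save("w4.png",cv2.resize(p[180:340,220:420],None,fx=3,fy=3))
```

```text
[0.58256115 0.00960858 0.27367142] [-1.79939565e+02 -5.61101317e-02  7.72296166e+01] [ 0.67357081 -0.25762833 -0.92266468] 0.010896854475435007 [ 0.31 -0.7  -0.48  0.08 -0.07 -0.1 ]
```

View pics/w4.png

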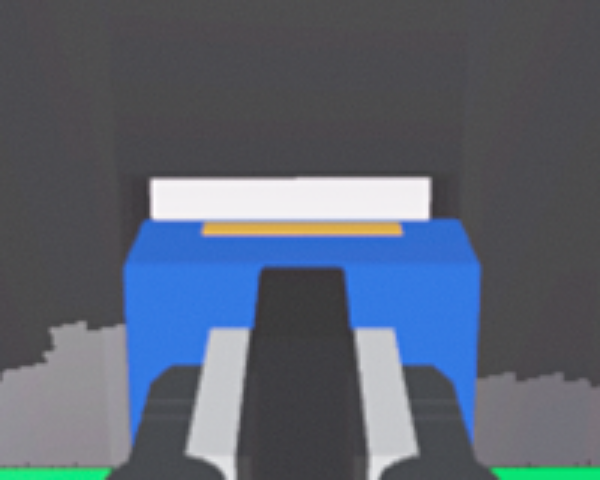

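Run:
```python
from rec import *
z=np.load("w4.npz");W=z["W"]*1000;p=z["p"].astype(int);c=z
th=np.radians(-12.7);ex=np.array([np.cos(th),np.sin(th)]);ey=np.array([-np.sin(th),np.cos(th)])
f=lambda P:(round(float(P[:2]@ex),1),round(float(P[:2]@ey),1),round(float(P[2]),1))
print("tcp",f(np.array([582.56,9.61,273.7])))
white=(p.min(-1)>200);blue=(p[...,2]>p[...,0]+60)&(p[...,2]>p[...,1]+40)
for v in(241,244,247,250):
    u=np.nonzero(white[v,240:400])[0]+240
    e=ray(np.array([[u[0]-.5,v],[u[-1]+.5,v]]),c,.0435)*1000
    print("bed",v,u[0],u[-1],f(e[0]),f(e[1]),f((e[0]+e[1])/2),np.nanmedian(W[v,u,2]))
for v in(258,262,266,269,275,285,295):
    u=np.nonzero(blue[v,250:400])[0]+250
    print("mod",v,u[0],u[-1],f(W[v,u[0]]),f(W[v,u[-1]]),f((W[v,u[0]]+W[v,u[-1]])/2))
# far bed edge
col=np.nonzero(white[225:260,310])[0]+225;e=ray(np.array([[310,col[0]-.5]]),c,.0435)*1000;print("bed far",col[0],f(e[0]))
```

```text
tcp (566.2, 137.4, 273.7)
bed 241 271 362 (539.6, 151.4, 43.5) (589.1, 151.4, 43.5) (564.3, 151.4, 43.5) 42.983984698309584
bed 244 271 362 (539.5, 149.8, 43.5) (589.1, 149.7, 43.5) (564.3, 149.7, 43.5) 43.0254841349243
bed 247 271 362 (539.5, 148.1, 43.5) (589.1, 148.0, 43.5) (564.3, 148.0, 43.5) 43.07081119663637
bed 250 271 362 (539.4, 146.4, 43.5) (589.2, 146.3, 43.5) (564.3, 146.4, 43.5) 43.23888191609677
mod 258 266 375 (542.0, 153.1, 77.9) (591.0, 153.0, 78.0) (566.5, 153.0, 78.0)
mod 262 264 376 (541.9, 153.0, 83.3) (590.7, 153.1, 83.9) (566.3, 153.0, 83.6)
mod 266 262 378 (537.0, 142.7, 59.2) (590.6, 153.4, 90.0) (563.8, 148.1, 74.6)
mod 269 261 379 (541.5, 152.0, 89.7) (590.9, 152.6, 91.5) (566.2, 152.3, 90.6)
mod 275 261 379 (536.3, 137.9, 59.4) (591.0, 149.8, 91.2) (563.7, 143.9, 75.3)
mod 285 261 379 (536.0, 132.4, 59.1) (591.3, 145.1, 90.6) (563.7, 138.8, 74.9)
mod 295 262 378 (536.1, 126.5, 58.2) (591.1, 140.5, 90.5) (563.6, 133.5, 74.4)
bed far 240 (560.8, 152.2, 43.5)
```

Run:
```python
from rec import *
c=np.load("w4.npz")
th=np.radians(-12.7);ex=np.array([np.cos(th),np.sin(th)]);ey=np.array([-np.sin(th),np.cos(th)])
C=-c["R"].T@c["t"]*1000;print("cam",C[:2]@ex,C[:2]@ey,C[2])
for zz in(.0435,.0575,.059):
  e=ray(np.array([[310,239.5]]),c,zz)*1000;print(zz,e[0,:2]@ey)
```

```text
cam 566.7774023682821 206.5520262854471 242.0089708220182
0.0435 152.24736714968142
0.0575 156.07724559171095
0.059 156.48758971049983
```

Call:
arm_command([
  {"tx":-1.7,"ty":2.1,"tz":0,"ax":0,"ay":0,"az":0.1,"jaw":0},
  {"tx":-1.7,"ty":2.1,"tz":0,"ax":0,"ay":0,"az":0.1,"jaw":0},
  {"tx":-1.7,"ty":2.1,"tz":0,"ax":0,"ay":0,"az":0.1,"jaw":0},
])

```text
time_s: 5.75
position: [0.5809, 0.0118, 0.2746]
ee_rot: [180.0, -0.1, 77.3]
contact_force: [-0.6, 0.3, -1.1]
gripper_width: 0.0103
```

Call:
arm_command([
  {"tx":0,"ty":0,"tz":-5,"ax":0,"ay":0,"az":0,"jaw":0},
  {"tx":0,"ty":0,"tz":-10,"ax":0,"ay":0,"az":0,"jaw":0},
  {"tx":0,"ty":0,"tz":-15,"ax":0,"ay":0,"az":0,"jaw":0},
  {"tx":0,"ty":0,"tz":-18,"ax":0,"ay":0,"az":0,"jaw":0},
  {"tx":0,"ty":0,"tz":-18,"ax":0,"ay":0,"az":0,"jaw":0},
])

```text
time_s: 6.17
position: [0.5806, 0.0119, 0.2554]
ee_rot: [-179.9, -0.1, 77.3]
contact_force: [-0.4, -0.5, -1.0]
gripper_width: 0.0105
```

In the recess without contact force. Pressing on down.

Call:
arm_command([
  {"tx":0,"ty":0,"tz":-4,"ax":0,"ay":0,"az":0,"jaw":0},
  {"tx":0,"ty":0,"tz":-8,"ax":0,"ay":0,"az":0,"jaw":0},
  {"tx":0,"ty":0,"tz":-11,"ax":0,"ay":0,"az":0,"jaw":0},
  {"tx":0,"ty":0,"tz":-13,"ax":0,"ay":0,"az":0,"jaw":0},
  {"tx":0,"ty":0,"tz":-14,"ax":0,"ay":0,"az":0,"jaw":0},
  {"tx":0,"ty":0,"tz":-14,"ax":0,"ay":0,"az":0,"jaw":0},
])

```text
time_s: 6.67
position: [0.5807, 0.0119, 0.2416]
ee_rot: [-179.9, -0.1, 77.3]
contact_force: [-0.6, -0.3, 3.1]
gripper_width: 0.0106
```

Call:
arm_command([
  {"tx":0,"ty":0,"tz":-1.5,"ax":0,"ay":0,"az":0,"jaw":0},
  {"tx":0,"ty":0,"tz":-3,"ax":0,"ay":0,"az":0,"jaw":0},
  {"tx":0,"ty":0,"tz":-3,"ax":0,"ay":0,"az":0,"jaw":0},
])

```text
time_s: 6.92
position: [0.5806, 0.012, 0.2414]
ee_rot: [180.0, -0.1, 77.4]
contact_force: [-8.5, 1.6, 23.1]
gripper_width: 0.0104
```

Run:
```python
from h import *
s=ctrl.observe();print(s["position"],s["contact_force"])
p,d,c=grab("wrist");W=world(d,c)*1000
p=p.astype(int);b=(p[...,2]>p[...,0]+60)&(p[...,2]>p[...,1]+40);b[:230]=0;b[330:]=0;b[:,:240]=0;b[:,400:]=0
b=cv2.erode(b.astype(np.uint8),np.ones((5,5)))>0
print("body z",b.sum(),np.nanpercentile(W[b][:,2],[10,50,90]),"deck",np.nanmedian(W[200:230,250:380,2]),np.nanmedian(W[270:300,215:240,2]))
```

```text
[0.58056061 0.0119756  0.24143788] [-8.50135121  1.64893137 23.13254793]
body z 2513 [57.93688664 58.85535043 59.6504167 ] deck 59.06067258764875 59.144252952673604
```

Flush: body 58.9, deck 59.1, 23 N against the stop. Release and lift.

Call:
arm_command([
  {"tx":0,"ty":0,"tz":0,"ax":0,"ay":0,"az":0,"jaw":10},
  {"tx":0,"ty":0,"tz":0,"ax":0,"ay":0,"az":0,"jaw":28},
  {"tx":0,"ty":0,"tz":0,"ax":0,"ay":0,"az":0,"jaw":28},
  {"tx":0,"ty":0,"tz":0,"ax":0,"ay":0,"az":0,"jaw":28},
  {"tx":0,"ty":0,"tz":10,"ax":0,"ay":0,"az":0,"jaw":28},
  {"tx":0,"ty":0,"tz":40,"ax":0,"ay":0,"az":0,"jaw":28},
  {"tx":0,"ty":0,"tz":75,"ax":0,"ay":0,"az":0,"jaw":40},
  {"tx":0,"ty":0,"tz":105,"ax":0,"ay":0,"az":0,"jaw":50},
  {"tx":0,"ty":0,"tz":125,"ax":0,"ay":0,"az":0,"jaw":50},
  {"tx":0,"ty":0,"tz":125,"ax":0,"ay":0,"az":0,"jaw":50},
])

```text
time_s: 7.8
position: [0.5813, 0.0119, 0.3721]
ee_rot: [179.4, -0.1, 77.4]
contact_force: [1.4, -0.4, 0.6]
gripper_width: 0.0505
```

Run:
```python
from h import *
p,d,c=grab("wrist");W=world(d,c)*1000;save("w5.png",p)
r=np.hypot(W[...,0]-580.7,W[...,1]-9.4);q=p.astype(int)
b=(q[...,2]>q[...,0]+60)&(q[...,2]>q[...,1]+40)&(r<40)
print(b.sum(),np.nanpercentile(W[b][:,2],[10,50,90]),cv2.minAreaRect(W[b][:,:2].astype(np.float32)))
dk=(r>45)&(r<55)&(W[...,2]>50);print("deck",np.nanmedian(W[dk][:,2]))
```

```text
2474 [57.65418378 58.98426784 59.96557781] ((580.9090576171875, 8.75166130065918), (38.7912483215332, 53.941017150878906), 77.43243408203125)
deck 260.2940348782539
```

Call:
arm_command([
  {"tx":-12,"ty":26,"tz":0,"ax":0,"ay":0,"az":5,"jaw":50},
  {"tx":-28,"ty":64,"tz":0,"ax":0,"ay":0,"az":11,"jaw":50},
  {"tx":-44,"ty":100,"tz":0,"ax":0,"ay":0,"az":17,"jaw":50},
  {"tx":-60,"ty":137,"tz":0,"ax":0,"ay":0,"az":23,"jaw":50},
  {"tx":-76,"ty":173,"tz":0,"ax":0,"ay":0,"az":29,"jaw":50},
  {"tx":-92,"ty":209,"tz":0,"ax":0,"ay":0,"az":36,"jaw":50},
  {"tx":-107,"ty":242,"tz":0,"ax":0,"ay":0,"az":42.6,"jaw":50},
  {"tx":-119,"ty":269,"tz":0,"ax":0,"ay":0,"az":42.6,"jaw":50},
  {"tx":-119,"ty":269,"tz":0,"ax":0,"ay":0,"az":42.6,"jaw":50},
  {"tx":-119,"ty":269,"tz":0,"ax":0,"ay":0,"az":42.6,"jaw":50},
])

```text
time_s: 8.68
position: [0.461, 0.2821, 0.3682]
ee_rot: [179.8, -0.1, 120.1]
contact_force: [-0.2, -0.4, -0.4]
gripper_width: 0.0503
```

Run:
```python
from h import *
s=ctrl.observe();print(s["position"],s["ee_rot"],s["dq"].round(2))
p,d,c=grab("wrist");W=world(d,c)*1000;save("w6.png",p);q=p.astype(int)
r=np.hypot(W[...,0]-463,W[...,1]-280)
y=(q[...,0]>130)&(q[...,1]>110)&(q[...,2]<90)&(r<40)
for n,m in(("ytop",y&(W[...,2]>114)&(W[...,2]<126)),("yall",y)):
  print(n,m.sum(),cv2.minAreaRect(W[m][:,:2].astype(np.float32)),np.nanmedian(W[m],0),np.nanpercentile(W[m][:,2],[2,98]))
m=(r<60)&(W[...,2]>54)&(W[...,2]<66);print("stand",m.sum(),cv2.minAreaRect(W[m][:,:2].astype(np.float32)))
```

```text
[0.460966   0.282106   0.36824866] [ 1.79784974e+02 -1.00897338e-01  1.20128086e+02] [-2.97 -0.1  -0.1  -0.62  0.08 -0.69]
ytop 708 ((460.16632080078125, 282.2967529296875), (17.483850479125977, 17.324108123779297), 66.27877807617188) [459.98634701 282.84755539 120.91490923] [117.19472084 122.21867808]
yall 1122 ((464.5553894042969, 272.3431091308594), (21.797449111938477, 38.9337272644043), 35.111167907714844) [458.68888444 285.39031374 120.32022048] [ 62.34192597 122.11843659]
stand 5284 ((460.6060485839844, 281.9764404296875), (60.3018913269043, 60.672325134277344), 66.65084075927734)
```

View pics/w6.png

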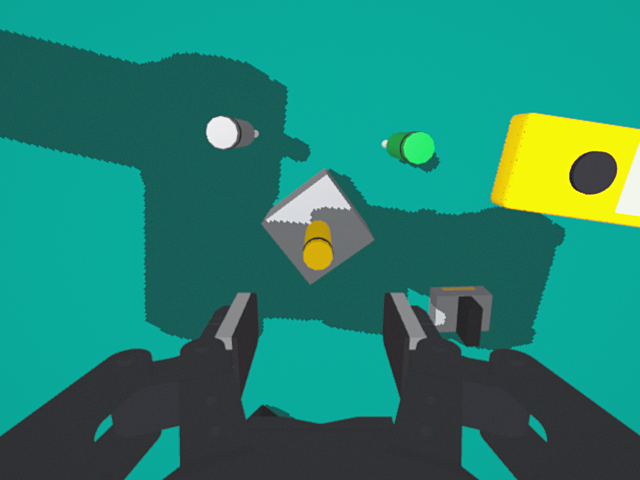

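Wrist view: yellow stylus at (318,250) upright in the stand, between the open fingers; the look-alikes at (222,132) and (418,148) are clear. Descend and grip.

Call:
arm_command([
  {"tx":-0.5,"ty":0,"tz":-25,"ax":0,"ay":0,"az":0,"jaw":50},
  {"tx":-0.5,"ty":0,"tz":-55,"ax":0,"ay":0,"az":0,"jaw":50},
  {"tx":-0.5,"ty":0,"tz":-85,"ax":0,"ay":0,"az":0,"jaw":50},
  {"tx":-0.5,"ty":0,"tz":-108,"ax":0,"ay":0,"az":0,"jaw":50},
  {"tx":-0.5,"ty":0,"tz":-118,"ax":0,"ay":0,"az":0,"jaw":50},
  {"tx":-0.5,"ty":0,"tz":-118,"ax":0,"ay":0,"az":0,"jaw":50},
  {"tx":-0.5,"ty":0,"tz":-118,"ax":0,"ay":0,"az":0,"jaw":50},
])

```text
time_s: 9.32
position: [0.4618, 0.2804, 0.2506]
ee_rot: [179.8, -0.1, 119.9]
contact_force: [0.3, 0.2, 0.0]
gripper_width: 0.0499
```

Call:
arm_command([
  {"tx":0,"ty":0,"tz":0,"ax":0,"ay":0,"az":0,"jaw":0},
  {"tx":0,"ty":0,"tz":0,"ax":0,"ay":0,"az":0,"jaw":0},
  {"tx":0,"ty":0,"tz":0,"ax":0,"ay":0,"az":0,"jaw":0},
  {"tx":0,"ty":0,"tz":0,"ax":0,"ay":0,"az":0,"jaw":0},
  {"tx":0,"ty":0,"tz":0,"ax":0,"ay":0,"az":0,"jaw":0},
  {"tx":0,"ty":0,"tz":0,"ax":0,"ay":0,"az":0,"jaw":0},
  {"tx":0,"ty":0,"tz":0,"ax":0,"ay":0,"az":0,"jaw":0},
  {"tx":0,"ty":0,"tz":0,"ax":0,"ay":0,"az":0,"jaw":0},
])

```text
time_s: 9.98
position: [0.4622, 0.2804, 0.2521]
ee_rot: [179.6, -0.0, 120.0]
contact_force: [-0.2, -1.0, 6.6]
gripper_width: 0.0166
```

Call:
arm_command([
  {"tx":0,"ty":0,"tz":10,"ax":0,"ay":0,"az":0,"jaw":0},
  {"tx":0,"ty":0,"tz":30,"ax":0,"ay":0,"az":0,"jaw":0},
  {"tx":0,"ty":0,"tz":55,"ax":0,"ay":0,"az":0,"jaw":0},
  {"tx":0,"ty":0,"tz":85,"ax":0,"ay":0,"az":0,"jaw":0},
  {"tx":0,"ty":0,"tz":110,"ax":0,"ay":0,"az":0,"jaw":0},
  {"tx":0,"ty":0,"tz":110,"ax":0,"ay":0,"az":0,"jaw":0},
  {"tx":0,"ty":0,"tz":110,"ax":0,"ay":0,"az":0,"jaw":0},
])

```text
time_s: 10.57
position: [0.4622, 0.2806, 0.3644]
ee_rot: [179.4, -0.0, 120.0]
contact_force: [-0.9, -0.4, -0.8]
gripper_width: 0.0165
```

Call:
arm_command([
  {"tx":5,"ty":-30,"tz":0,"ax":0,"ay":0,"az":-4,"jaw":0},
  {"tx":10,"ty":-70,"tz":0,"ax":0,"ay":0,"az":-10,"jaw":0},
  {"tx":16,"ty":-110,"tz":0,"ax":0,"ay":0,"az":-16,"jaw":0},
  {"tx":22,"ty":-150,"tz":0,"ax":0,"ay":0,"az":-22,"jaw":0},
  {"tx":28,"ty":-190,"tz":0,"ax":0,"ay":0,"az":-28,"jaw":0},
  {"tx":34,"ty":-230,"tz":0,"ax":0,"ay":0,"az":-34,"jaw":0},
  {"tx":40,"ty":-270,"tz":0,"ax":0,"ay":0,"az":-40,"jaw":0},
  {"tx":46,"ty":-310,"tz":0,"ax":0,"ay":0,"az":-40,"jaw":0},
  {"tx":50,"ty":-345,"tz":0,"ax":0,"ay":0,"az":-40,"jaw":0},
  {"tx":52,"ty":-374,"tz":0,"ax":0,"ay":0,"az":-40,"jaw":0},
])

```text
time_s: 11.4
position: [0.5139, -0.0959, 0.3633]
ee_rot: [179.5, -0.0, 79.9]
contact_force: [0.8, 0.4, 0.1]
gripper_width: 0.0168
```

Call:
arm_command([
  {"tx":0,"ty":0,"tz":-20,"ax":0,"ay":0,"az":0,"jaw":0},
  {"tx":0,"ty":0,"tz":-38,"ax":0,"ay":0,"az":0,"jaw":0},
  {"tx":0,"ty":0,"tz":-38,"ax":0,"ay":0,"az":0,"jaw":0},
  {"tx":0,"ty":0,"tz":-38,"ax":0,"ay":0,"az":0,"jaw":0},
])

```text
time_s: 11.73
position: [0.5135, -0.0958, 0.3241]
ee_rot: [179.7, -0.1, 79.9]
contact_force: [-0.2, 0.4, -0.2]
gripper_width: 0.0171
```

Run:
```python
from h import *
s=ctrl.observe();print(s["position"],s["ee_rot"],s["dq"].round(2),s["contact_force"])
p,d,c=grab("wrist");np.savez("w7.npz",p=p,W=world(d,c),**{k:np.array(v) for k,v in c.items()});save("w7.png",cv2.resize(p[130:430,170:470],None,fx=2,fy=2))
```

```text
[ 0.51347699 -0.09580537  0.32413632] [ 1.79711796e+02 -5.03645367e-02  7.98876967e+01] [ 0.78 -1.74 -2.24  0.05  0.34 -0.04] [-0.15514038  0.40701498 -0.17142564]
```

View pics/w7.png

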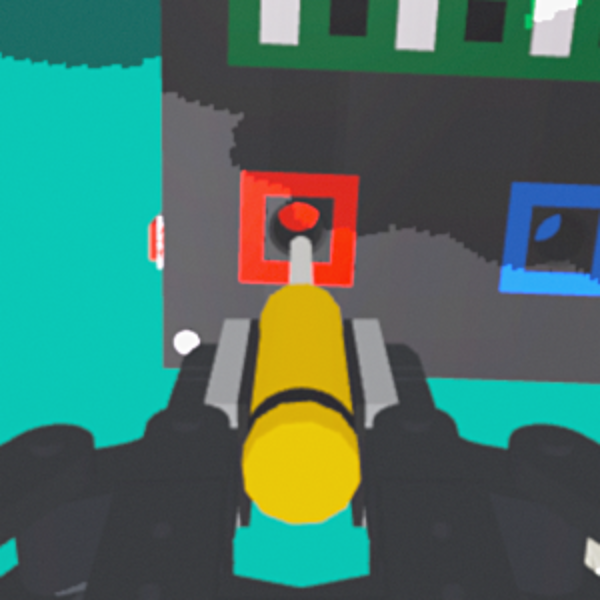

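Wrist view: straight stylus held, rod tip at (320,250), red-frame hole centre near (319,245), blue frame well to the right.

Run:
```python
from rec import *
c=np.load("w7.npz");W=c["W"]*1000;p=c["p"].astype(int)
red=(p[...,0]>150)&(p[...,1]<90)&(p[...,2]<90);red[:200]=0;red[290:]=0;red[:,:280]=0;red[:,355:]=0
v,u=np.nonzero(red);h=cv2.convexHull(np.c_[u,v].astype(np.float32))[:,0]
X=ray(h,c,.060)*1000;print("frame",cv2.minAreaRect(X[:,:2].astype(np.float32)))
for v in(251,253,256,260,265):
    g=(p[v,305:340].min(-1)>120); u=np.nonzero(g)[0]+305
    if len(u): print(v,u[0],u[-1],np.nanmedian(W[v,u],0).round(1))
```

```text
frame ((514.6586303710938, -93.65836334228516), (36.27663040161133, 35.9914665222168), 77.31574249267578)
251 315 324 [515.6 -91.   83.8]
253 315 325 [515.8 -91.   88.1]
256 315 325 [515.8 -90.9  92.9]
260 315 326 [516.  -90.9  99.6]
265 315 325 [515.8 -90.7 108.6]
```

Tip is within 0.5 mm of the hole's centre. Going down.

Call:
arm_command([
  {"tx":0,"ty":0,"tz":-8,"ax":0,"ay":0,"az":0,"jaw":0},
  {"tx":0,"ty":0,"tz":-16,"ax":0,"ay":0,"az":0,"jaw":0},
  {"tx":0,"ty":0,"tz":-24,"ax":0,"ay":0,"az":0,"jaw":0},
  {"tx":0,"ty":0,"tz":-32,"ax":0,"ay":0,"az":0,"jaw":0},
  {"tx":0,"ty":0,"tz":-38,"ax":0,"ay":0,"az":0,"jaw":0},
  {"tx":0,"ty":0,"tz":-38,"ax":0,"ay":0,"az":0,"jaw":0},
])

```text
time_s: 12.28
position: [0.5135, -0.0954, 0.2856]
ee_rot: [179.7, -0.0, 79.9]
contact_force: [-0.5, 0.1, -0.1]
gripper_width: 0.0168
```

Call:
arm_command([
  {"tx":0,"ty":0,"tz":-3,"ax":0,"ay":0,"az":0,"jaw":0},
  {"tx":0,"ty":0,"tz":-6,"ax":0,"ay":0,"az":0,"jaw":0},
  {"tx":0,"ty":0,"tz":-9,"ax":0,"ay":0,"az":0,"jaw":0},
  {"tx":0,"ty":0,"tz":-10.5,"ax":0,"ay":0,"az":0,"jaw":0},
  {"tx":0,"ty":0,"tz":-10.5,"ax":0,"ay":0,"az":0,"jaw":0},
  {"tx":0,"ty":0,"tz":-10.5,"ax":0,"ay":0,"az":0,"jaw":0},
])

```text
time_s: 12.78
position: [0.5137, -0.0955, 0.2755]
ee_rot: [179.7, -0.0, 79.9]
contact_force: [-0.1, 0.2, 3.9]
gripper_width: 0.0168
```

Call:
arm_command([
  {"tx":0,"ty":0,"tz":-1,"ax":0,"ay":0,"az":0,"jaw":0},
  {"tx":0,"ty":0,"tz":-1,"ax":0,"ay":0,"az":0,"jaw":0},
  {"tx":0,"ty":0,"tz":-1,"ax":0,"ay":0,"az":0,"jaw":0},
])

```text
time_s: 13.03
position: [0.5137, -0.0955, 0.275]
ee_rot: [179.6, -0.0, 79.9]
contact_force: [-1.6, 0.8, 6.3]
gripper_width: 0.0167
```

Run:
```python
from h import *
F=[]
for i in range(5):
    p,d,c=grab("wrist" if i%2 else "top"); s=ctrl.observe();F.append(s["contact_force"][2])
    if i==3: save("w8.png",p)
    if i==4:
        W=world(d,c)*1000;m=np.hypot(W[...,0]-583,W[...,1]-7)<40;q=p.astype(int);b=m&(q[...,2]>q[...,0]+60)&(q[...,2]>q[...,1]+40)
        print("body",b.sum(),np.nanmedian(W[b],0))
print(np.round(F,1),s["position"],s["gripper_width"],s["time_s"])
```

```text
body 187 [575.30534263   8.44453968  60.10994532]
[6.9 6.1 5.8 5.6 4.6] [ 0.5136504  -0.09549732  0.2749687 ] 0.01649277409389862 13.2833
```

View pics/w8.png

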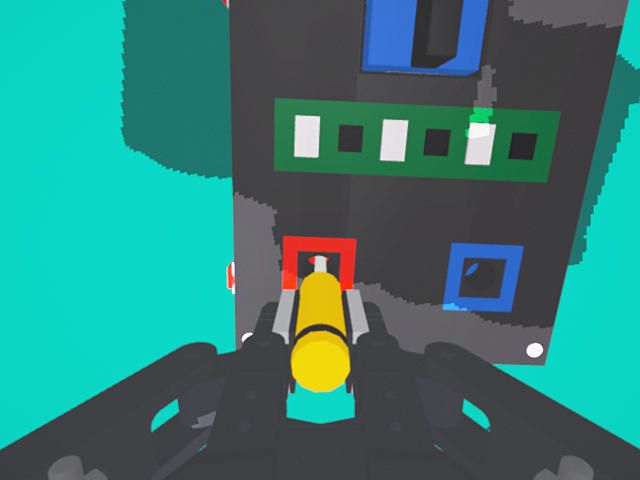

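The stylus is in the red hole (319,262), the blue button (480,272) is untouched and the module (425,35) is flush. The push of about 5.8 N is above the 4.4 N full-travel force, so the button is on its stop.

```bash
python3 -c "
from station import ctrl
print(ctrl.hand_in())"
```

```text
the job is handed in; nothing more can be done
None
```

The job is handed in at about 13.3 s on the robot's clock. The blue module is seated, and the gripper still holds the yellow stylus down on the reset button.

- **Module:** I pressed it against the bed's stop with 23 N. Afterwards its body measured 59.0 mm (wrist camera) and 60.1 mm (top camera), against a deck at 59.1 and 60.3 mm. That is flush within the cameras' accuracy.
- **Reset button:** the stylus pushed with 4.6 to 6.9 N over five readings. The average of about 5.8 N is above the 4.4 N that marks full travel, and the arm stopped moving down. I could not read the button's travel directly.
- **Other objects:** the last picture shows the blue-framed hole untouched. The arm reported no unexpected forces. I did not re-measure the bystanders at the end.
- **Disagreements:** the top and wrist cameras disagreed by up to 4 mm, so I aligned with the wrist camera. One deck reading after release came out invalid (260 mm) and I ignored it.

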